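Move the meter's board to its new shell

TASK

The green circuit board in the blue meter housing is wanted in the white front shell, but the battery, the pump and the speaker stand on it. First set all three upright on the cork mat, then lift the board out and lay it flat and centred on the four posts of the white shell, lengthwise (either way round), and only then put the battery, the pump and the speaker back on the raised bed of the blue housing, each at the place where it was and upright, the battery lying lengthwise along the bed as before. Leave the jar, the screwdriver and the bit holder alone.

Things in the scene. Friction and masses are not known exactly. Their poses are not given: they have to be found in the camera images.
- battery: block battery lying flat, black with a copper band, 26 (x) x 48 (y) x 17 mm high, 46 g or so, small terminals (look only) on its +y end; starts on the board, long side along the board. Origin: centre of underside, z up
- pump: small upright steel air pump, a can 27 mm in diameter and 38 mm high with a thin nozzle 5 mm in diameter and 8 mm tall on top (46 mm in all); starts standing on the board. Origin: centre of underside, z up
- speaker: flat round black speaker with a paper cone, 38 mm in diameter, 16 mm high, cone up; starts on the board. Origin: centre of underside, z up. The three parts stand in a row along the board's y at about -56, 0 and +56 mm; which is where changes from start to start
- board: green circuit board, a flat rigid plate 48 (x) x 165 (y) x 5 mm thick, about 60 g. Starts lying on the raised bed of the blue housing (underside 14 mm above the desk), overhanging the bed by 6 mm on each long side so that it can be gripped across its 48 mm width. Origin: centre of underside, long axis y
- housing: open blue lower housing of the meter, fixed to the desk, 150 (x) x 206 (y) mm, walls 4 mm thick and 18 mm high, floor 4 mm thick. Along its middle (y) runs a raised flat bed 36 (x) x 180 (y) mm whose top is 14 mm above the desk; the floor beside the bed is clear, 53 mm wide to each side wall. Without the board the parts stand directly on the bed, 5 mm lower than at first. Origin: centre of underside
- shell: white front shell of the meter lying open side up, fixed to the desk, 90 (x) x 190 (y) mm, rim 10 mm high, floor 3 mm thick, with four round posts 10 mm in diameter at x +-15, y +-65 mm whose tops are 14 mm above the desk, 4 mm above the rim. The board belongs on the posts, its centre over the shell's centre, its long axis along the shell's y. Origin: centre of underside
- mat: brown cork mat, the side area, fixed to the desk, 120 (x) x 210 (y) mm, 4 mm thick, empty at the start. Origin: centre of underside, long axis y
- jar: small glass jar with a white lid, 44 mm in diameter, 50 mm high, bystander. Origin: centre of underside
- driver: screwdriver lying on the desk, 170 mm long along its x, bystander
- bits: black bit holder 26 (x) x 90 (y) x 12 mm with six steel bits standing in it (26 mm high in all), bystander. Origin: centre of underside
Not all that is in view belongs to the job. Leave any yellow look-alike of the battery alone. There is more than one size of the board; the one meant has the size given above.

How it is judged:
By the outcome, as a careful person would: the job done as asked, in the order asked, and still so for the second after the job is handed in, with the robot touching nothing.
It also fails if it takes over 144 s, if anything falls off the work surface, if the arm or the gripper's body presses on something with over 40 N, if the wrist force passes 120 N, or if a joint passes its speed limit or range.

ROBOT

A 6-joint arm with a two-finger parallel gripper is mounted at the origin on the work surface. World frame = base frame: x ahead of the robot, y to its left, z up, the work surface at z = 0. Lengths are in m, angles in rad, forces in N, time in s.
With the tool pointing down it reaches from about 0.275 to 0.775 m from the base axis. Payload 14.6 kg.
Tool frame: the origin (TCP) lies at the very end of the fingers, on their centre line; the grasp point (between the pads) lies 19 mm behind it; z points along the fingers, x is the direction in which the jaws open and shut, and the axes are right-handed (so a half turn about z gives the same grasp; the last joint's range is limited). The gripper opens to 85 mm and grips with 20 to 120 N. Pads are 22 mm wide; open, the fingers measure 114 mm over their backs; the gripper's body (76 mm by 85 mm) begins 54 mm behind the grasp point. The pads swing forward as they close: fully open they stand 13 mm farther back than shut.
Start: joints at [-1.503, 0.263, -0.048, 1.259, 0, 1.415], TCP at [0.116, -0.512, 0.231] pointing down, gripper open.
Joint ranges: [-2.65, 2.65], [-0.89, 1.7], [-1.18, 1.37], [-2.13, 2.11], [-1.35, 1.29], [-3.14, 3.14]. Speed limits (rad/s): [1.89, 1.89, 2.57, 2.79, 3.14, 3.14].

INTERFACE

Orientations are given as a unit quaternion [w, x, y, z].
In Python, from cell import * gives the robot as it stands. The module is installed in compiled form; this text tells all that it offers.
- The arm moves only by the tool drive_tool, never from a script. Its argument "motion" is text: rows parted by semicolons, each of 6 numbers parted by spaces: the shift along the tool's x, y, z each as a share of 12 cm, from -1 to 1, then the turn, a rotation vector about the tool's x, y, z each as a share of 90 degrees, from -1 to 1. A call has 1 to 20 rows; each row is the pose to reach, as a shift and turn from the pose commanded when the call began, along the tool's axes at that moment; what a row does not reach only later rows make up. A row lasts 1/10 s, in which the tool goes at most 50 mm and 8.59 degrees, less where a joint would pass 70% of its speed; a pose out of reach is approached as far as the arm can. A call with a number of a shift or a turn outside -1 to 1 is refused whole. A call with a gripper value outside its range is refused whole. "gripper" is the opening, from 0 (shut) to 1 (fully open), set as the call begins (left out, the last holds). The fingers move at their own pace and stop on an object; the grip force is fixed at half the most. Time passes only in rows, so rows that repeat a pose let the fingers close. It gives the time, the measured TCP pose, the force and the opening at its end, in the units of the state.
- observe(): the state, without advancing time (a new reading comes with each control period).
- get_image(name): name is "scene" or "top" or "wrist"; returns a dict with "color" (420x560x3 uint8, red, green, blue), "camera_matrix" (3x3 intrinsics, pixels), "rvec" (rotation vector, rad) and "tvec" (3), from world to camera coordinates, as OpenCV has them; the wrist camera has in their place "hand_eye" (4x4, takes a point from camera to tool coordinates, whose origin is the TCP and whose axes are the tool frame's). Camera axes: x right, y down, z forward; pixel columns grow to the right and rows downward; lengths in m; the calibration is good to about 2 mm. The wrist camera is an equidistant fisheye: a pixel r from the principal point sees the ray r / f radians off the axis. A picture is of the moment at which its call begins: read the wrist's pose just before it. There is no depth.
- close_job(): hands the job in, once; it reports no verdict.
Trained networks look in a picture, given as the dict that the camera call returned (one of the last four; its "shot" number tells which), for a name from the list of things; names that differ only in an ending like _2 or _b are one class to them, and where a whole thing is asked for, a point or a joint stands for the part that bears it (a point fixed in the world has none). Each returns a list of dicts, best first, with "p" (0 to 1); they miss things now and then, are a little off and sometimes report something else, mostly with a low value. They report only what shows in the picture. A call takes as long as a camera call. They do not tell look-alikes from the thing itself.
- recognise(picture, query): "position" ([x, y, z] in m, in world coordinates, good to about 4 mm: the middle of the surface that is visible of it).
- landmark_of(picture, query): "position" ([x, y, z] in m, in world coordinates, good to about 4 mm: a listed point, or the origin of a listed thing).
The state is a dict: "time": time; "joints": joint angles; "qd": joint speeds; "joint_efforts": joint torques, N m; "ee_pos": TCP position; "orientation": TCP orientation; "ft_force": force on the tool from outside, world axes, zero at the start; "ft_torque": the same for the moment, N m; "opening": finger opening in m.
Only numpy, scipy, OpenCV 4.12 (cv2) and the standard library are available. Lean on these libraries where they do the work, as an engineer would, in place of code of your own. Each camera call takes 0.05 s, during which the arm holds its last target. There are 200 camera calls.

## Working session

There is one attempt and no reset: what is moved stays moved. The work goes in short steps, Python scripts to look and compute and a tool call to move; the robot and the scene stay as the last step left them, time stands still between calls to the robot, and variables do not carry over. Pictures are saved under pics/ and viewed, about 12 in all and at most 16, crops included, and the job is handed in when it is done.

Besides the shell and the picture viewer there is one more tool, called after ">>>" by a JSON object that holds its "op" and its "data". drive_tool: Moves the arm, as the interface text tells. Its arguments: {"type":"object","properties":{"motion":{"type":"string"},"gripper":{"type":"number"}},"required":["motion"]}

```bash
mkdir -p pics; cat > h.py <<'E'
from cell import *
import numpy as np, cv2
from scipy.spatial.transform import Rotation as R
def save(im,n): cv2.imwrite('pics/'+n,cv2.cvtColor(im,cv2.COLOR_RGB2BGR))
def cam(p):
    return np.array(p['camera_matrix']),cv2.Rodrigues(np.array(p['rvec'],float))[0],np.array(p['tvec'],float).ravel()
def ray(p,uv,z):
    K,r,t=cam(p); c=-r.T@t; d=r.T@np.linalg.inv(K)@np.array([uv[0],uv[1],1.]); return c+d*(z-c[2])/d[2]
def proj(p,X):
    K,r,t=cam(p); q=K@(r@np.asarray(X,float)+t); return q[:2]/q[2]
def tool():
    s=observe(); q=s['orientation']; return np.array(s['ee_pos']),R.from_quat([q[1],q[2],q[3],q[0]])
def wray(p,uv,z,pose):
    K=np.array(p['camera_matrix']);H=np.array(p['hand_eye']);pos,Rt=pose
    a=np.array([(uv[0]-K[0,2])/K[0,0],(uv[1]-K[1,2])/K[1,1]]);th=np.hypot(*a)
    d=np.array([*(a/max(th,1e-9)*np.sin(th)),np.cos(th)])
    c=pos+Rt.apply(H[:3,3]); d=Rt.apply(H[:3,:3]@d); return c+d*(z-c[2])/d[2]
E
python3 - <<'E'
from h import *
np.set_printoptions(precision=4,suppress=True)
s=observe();print(s['ee_pos'],s['orientation'],s['opening'],s['time'])
pt=get_image('top');ps=get_image('scene')
save(pt['color'],'top0.png');save(ps['color'],'scene0.png')
for n in 'battery pump speaker board housing shell mat jar driver bits'.split():
  for nm,p in(('top',pt),('scene',ps)):
    print(nm,n,[(np.round(d['position'],3).tolist(),round(d['p'],2),proj(p,d['position']).round().tolist()) for d in landmark_of(p,n)[:3]])
E
```

```text
[ 0.116  -0.5117  0.2308] [-0.0004  0.7813 -0.6241 -0.0004] 0.0855290396728577 0.0
top battery [([0.596, 0.055, 0.02], 0.49, [253.0, 203.0])]
scene battery [([0.736, 0.041, -0.003], 0.56, [240.0, 276.0])]
top pump [([0.584, -0.056, 0.016], 0.45, [297.0, 203.0])]
scene pump [([0.582, -0.062, 0.02], 0.54, [255.0, 210.0])]
top speaker [([0.592, -0.003, 0.023], 0.51, [276.0, 202.0])]
scene speaker [([0.59, -0.006, 0.019], 0.77, [271.0, 223.0])]
top board [([0.59, -0.006, 0.017], 0.73, [277.0, 203.0]), ([0.353, -0.031, -0.003], 0.71, [299.0, 299.0])]
scene board [([0.591, -0.003, 0.013], 0.64, [271.0, 226.0]), ([0.351, -0.026, -0.002], 0.58, [327.0, 178.0])]
top housing [([0.591, -0.003, 0.003], 0.83, [276.0, 204.0])]
scene housing [([0.591, -0.005, 0.001], 0.65, [270.0, 229.0]), ([0.49, 0.331, -0.003], 0.38, [419.0, 281.0])]
top shell [([0.459, -0.309, -0.002], 0.91, [405.0, 241.0])]
scene shell [([0.465, -0.308, 0.002], 0.89, [219.0, 152.0])]
top mat [([0.487, 0.328, -0.003], 0.76, [148.0, 261.0]), ([0.59, -0.009, 0.014], 0.66, [278.0, 203.0])]
scene mat [([0.489, 0.332, -0.001], 0.98, [421.0, 280.0])]
top jar [([0.747, 0.259, 0.001], 0.68, [169.0, 158.0])]
scene jar [([0.749, -0.093, -0.0], 0.63, [193.0, 247.0])]
top driver [([0.744, 0.256, 0.002], 0.81, [170.0, 159.0])]
scene driver [([0.739, 0.258, 0.004], 0.76, [320.0, 333.0])]
top bits [([0.735, -0.278, -0.002], 0.58, [373.0, 139.0])]
scene bits [([0.732, -0.273, -0.001], 0.93, [148.0, 207.0])]
```

View pics/top0.png

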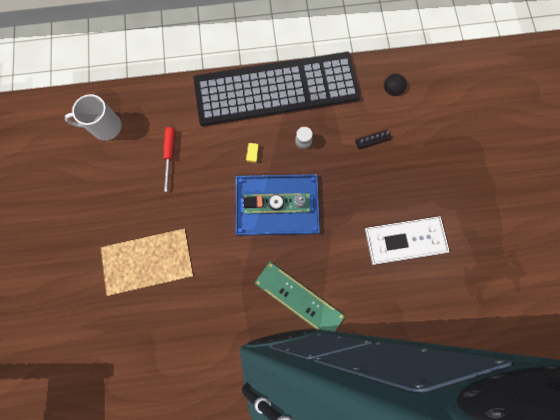

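View pics/scene0.png

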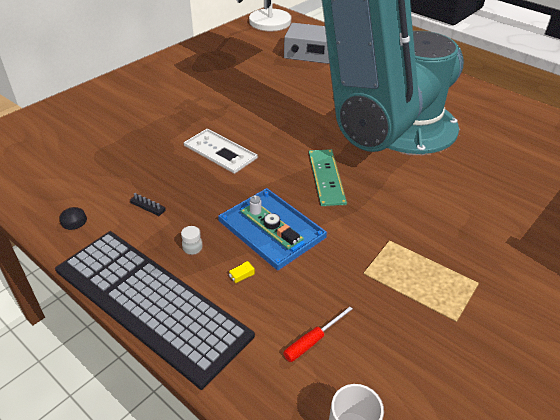

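Top view: on the board in the blue housing sit the battery at (253,202), the speaker at (276,202) and the pump at (300,200). Look-alikes: the yellow block at (253,152), and the larger loose board at (299,298). I choose the board inside the blue housing (277,203) and the black/copper battery. The mat is at (147,262), the shell at (406,240).

```bash
python3 - <<'E'
from h import *
np.set_printoptions(precision=4,suppress=True)
p=get_image('top');im=p['color'];hsv=cv2.cvtColor(im,cv2.COLOR_RGB2HSV)
def rect(m,box,z,n):
    k=np.zeros(m.shape,np.uint8);x0,y0,x1,y1=box;k[y0:y1,x0:x1]=m[y0:y1,x0:x1]
    pts=np.argwhere(k)[:,::-1]
    w=np.array([ray(p,u,z)[:2] for u in pts],np.float32)
    r=cv2.minAreaRect(w*1000);print(n,len(pts),r)
H,S,V=[hsv[...,i].astype(int) for i in range(3)]
rect((abs(H-112)<12)&(S>150)&(V>50),(225,165,330,245),.018,'housing')
rect((V>190)&(S<50),(355,205,460,275),.010,'shell')
rect((H>8)&(H<28)&(V>150)&(S>60),(90,220,200,305),.004,'mat')
rect((H>40)&(H<90)&(S>80),(240,185,315,222),.019,'board')
rect((H>40)&(H<90)&(S>80),(250,255,350,335),.005,'otherboard')
w=get_image('wrist');print(w['hand_eye'],w['camera_matrix'])
c=im[165:245,225:330];save(cv2.resize(c,None,fx=7,fy=7,interpolation=2),'crop.png')
E
```

```text
housing 3250 ((586.669921875, -4.677986145019531), (203.75914001464844, 147.9923553466797), 84.09192657470703)
shell 2369 ((461.6941223144531, -309.78631591796875), (89.5511474609375, 190.64337158203125), 1.9903448820114136)
mat 4295 ((487.0682067871094, 330.34375), (121.710205078125, 210.96377563476562), 5.949405670166016)
board 347 ((590.928466796875, -4.737205505371094), (162.12350463867188, 46.1601676940918), 83.99506378173828)
otherboard 1900 ((354.12396240234375, -30.54096221923828), (218.42953491210938, 61.25193786621094), 48.42597198486328)
[[ 1.      0.0001 -0.0003 -0.0002]
 [-0.      0.9565  0.2917 -0.0735]
 [ 0.0003 -0.2917  0.9565 -0.1433]
 [ 0.      0.      0.      1.    ]] [[325.1923   0.     280.3911]
 [  0.     325.1923 213.861 ]
 [  0.       0.       1.    ]]
```

>>> {"op": "drive_tool", "data": {"motion": "-0.62 -0.99 0 0 0 -0.858;-0.62 -0.99 0 0 0 -0.858;-0.62 -0.99 0 0 0 -0.858;-0.62 -0.99 0 0 0 -0.858;-0.62 -0.99 0 0 0 -0.858;-0.62 -0.99 0 0 0 -0.858;-0.62 -0.99 0 0 0 -0.858;-0.62 -0.99 0 0 0 -0.858;-0.62 -0.99 0 0 0 -0.858;-0.62 -0.99 0 0 0 -0.858;-0.62 -0.99 0 0 0 -0.858;-0.62 -0.99 0 0 0 -0.858"}}

```text
time: 2.4
ee_pos: [0.2154, -0.4132, 0.2313]
orientation: [0.0, 1.0, -0.002, 0.0]
ft_force: [-0.2, 0.2, 0.0]
opening: 0.0853
```

View pics/crop.png

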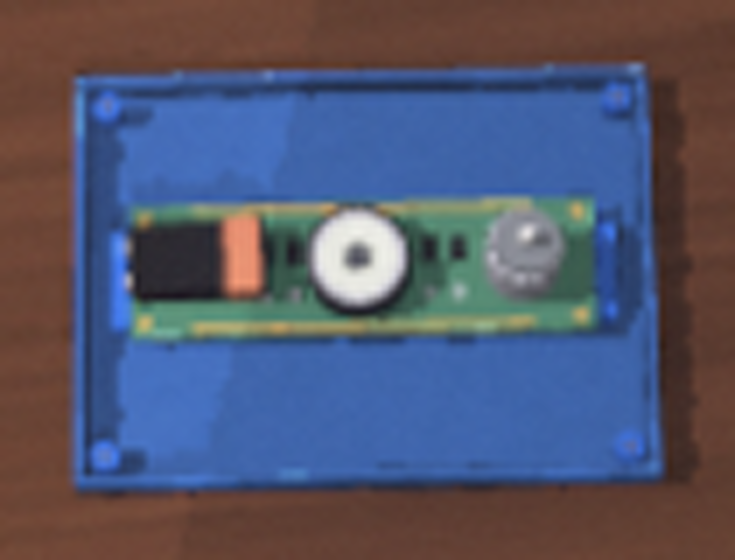

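>>> {"op": "drive_tool", "data": {"motion": "1 -1 0 0 0 0.064;1 -1 0 0 0 0.064;1 -1 0 0 0 0.064;1 -1 0 0 0 0.064"}}

```text
time: 2.8
ee_pos: [0.3372, -0.2906, 0.2314]
orientation: [-0.0, 0.999, -0.051, 0.0]
ft_force: [-0.3, -0.3, -0.0]
opening: 0.0853
```

>>> {"op": "drive_tool", "data": {"motion": "0.62 -0.88 0 0 0 0;0.62 -0.88 0 0 0 0;0.62 -0.88 0 0 0 0"}}

```text
time: 3.1
ee_pos: [0.4216, -0.1933, 0.2314]
orientation: [-0.0, 0.999, -0.051, 0.0]
ft_force: [-0.5, -0.4, -0.1]
opening: 0.0853
```

>>> {"op": "drive_tool", "data": {"motion": "0.62 -0.88 0 0 0 0;0.62 -0.88 0 0 0 0;0.62 -0.88 0 0 0 0"}}

```text
time: 3.4
ee_pos: [0.5064, -0.0955, 0.2312]
orientation: [-0.0, 0.999, -0.051, 0.0]
ft_force: [-0.9, -0.4, 0.2]
opening: 0.0854
```

>>> {"op": "drive_tool", "data": {"motion": "0.62 -0.88 0 0 0 0;0.62 -0.88 0 0 0 0;0.62 -0.88 0 0 0 0;0.62 -0.88 0 0 0 0;0.62 -0.88 0 0 0 0;0.62 -0.88 0 0 0 0"}}

```text
time: 4.0
ee_pos: [0.5889, -0.0011, 0.2313]
orientation: [0.0, 0.999, -0.051, -0.0]
ft_force: [-0.6, -1.0, 0.1]
opening: 0.0855
```

```bash
python3 - <<'E'
from h import *
np.set_printoptions(precision=4,suppress=True)
T=tool();w=get_image('wrist');save(w['color'],'w1.png');print(T[0],T[1].as_matrix()[:,0])
for n in 'battery pump speaker board housing'.split():
    print(n,[(np.round(d['position'],4).tolist(),round(d['p'],2)) for d in landmark_of(w,n)[:3]])
E
```

```text
[ 0.5889 -0.0011  0.2313] [ 0.9948 -0.1023 -0.0002]
battery [([0.7362, 0.0371, 0.0015], 0.82), ([0.6009, 0.0528, 0.0235], 0.59)]
pump [([0.586, -0.0606, 0.0166], 0.56)]
speaker [([0.5903, -0.0029, 0.0177], 0.76)]
board [([0.5916, -0.0032, 0.0074], 0.98), ([0.3535, -0.0289, 0.0006], 0.84)]
housing []
```

View pics/w1.png

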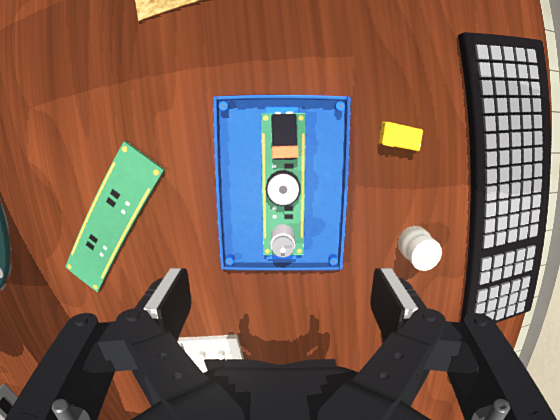

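Wrist view: battery at (284,136), speaker at (283,189), pump at (283,240), with the board below them and the yellow block off to the right at (401,137). Now I measure the board rectangle and the part positions.

```bash
cat >> h.py <<'E'
def wrect(p,T,mask,box,z):
    x0,y0,x1,y1=box;k=np.zeros(mask.shape,np.uint8);k[y0:y1,x0:x1]=mask[y0:y1,x0:x1]
    pts=np.argwhere(k)[:,::-1]
    w=np.array([wray(p,u,z,T)[:2] for u in pts],np.float32)*1000
    (cx,cy),(a,b),g=cv2.minAreaRect(w)
    ang=g+90 if b<a else g   # angle of short side
    ang=(g if a<b else g-90); ang=(ang+90)%180-90
    return np.round([cx,cy,min(a,b),max(a,b),ang],1),len(pts),w.mean(0).round(1)
def hsvof(im):
    h=cv2.cvtColor(im,cv2.COLOR_RGB2HSV).astype(int);return h[...,0],h[...,1],h[...,2]
E
python3 - <<'E'
from h import *
T=tool();w=get_image('wrist');H,S,V=hsvof(w['color'])
print('board',wrect(w,T,(H>25)&(H<90)&(S>70)&(V>60),(255,108,315,258),.019))
print('housing',wrect(w,T,(abs(H-112)<12)&(S>120),(205,90,360,275),.018))
print('cone',wrect(w,T,(V>170)&(S<40),(262,168,302,208),.035))
m=(V<60);print('batt black',wrect(w,T,m,(268,112,300,147),.036))
print('copper',wrect(w,T,(H<16)&(S>90)&(V>120),(268,142,302,160),.036))
print('can',wrect(w,T,(S<40)&(V>90),(268,222,298,260),.057))
c=w['color'][100:270,240:330];save(cv2.resize(c,None,fx=3.5,fy=3.5,interpolation=2),'c2.png')
E
```

```text
board (array([590.6,  -3.5,  47.7, 164.1,  -5.6]), 2849, array([589.8,  -2.4], dtype=float32))
housing (array([588.7,  -4.3, 149.6, 205.9,  -5.9]), 16661, array([588.8,   2.6], dtype=float32))
cone (array([589.1,  -5.9,  33.1,  40.7, -20.7]), 734, array([590.2,  -2.7], dtype=float32))
batt black (array([597.9,  61. ,  23.9,  31.3,  -5.7]), 64, array([599.9,  66.9], dtype=float32))
copper (array([596.5,  37.2,  13.4,  26.5,  87.1]), 74, array([596.6,  38. ], dtype=float32))
can (array([584.8, -52.4,  25.4,  36.2,  -5.8]), 658, array([584.7, -52.6], dtype=float32))
```

View pics/c2.png

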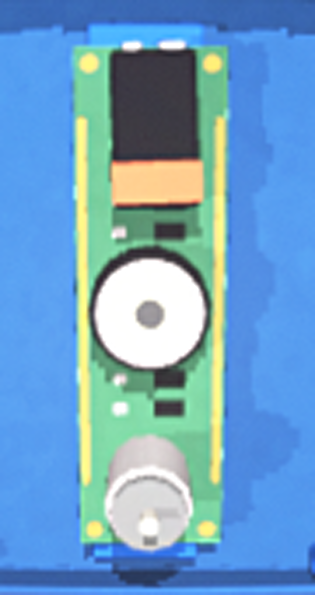

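Estimates agree: board centre is (590.4, -3.5) mm with yaw -5.8°, and the parts are at 0 and ±56 along it. Battery first.

>>> {"op": "drive_tool", "data": {"motion": "0.013 -0.4475 0.5 0 0 0;0.013 -0.4475 1 0 0 0;0.013 -0.4475 1 0 0 0;0.013 -0.4475 1 0 0 0;0.013 -0.4475 1 0 0 0", "gripper": 0.65}}

```text
time: 4.85
ee_pos: [0.5965, 0.0525, 0.1122]
orientation: [0.0, 0.999, -0.05, -0.0]
ft_force: [0.4, -0.2, 1.0]
opening: 0.0554
```

>>> {"op": "drive_tool", "data": {"motion": "0 0 0.3 0 0 0;0 0 0.5 0 0 0;0 0 0.62 0 0 0;0 0 0.7 0 0 0;0 0 0.74 0 0 0;0 0 0.74 0 0 0;0 0 0.74 0 0 0;0 0 0.74 0 0 0"}}

```text
time: 5.65
ee_pos: [0.5969, 0.0527, 0.0234]
orientation: [0.0, 0.999, -0.05, 0.001]
ft_force: [1.0, 0.5, -0.0]
opening: 0.0551
```

```bash
python3 - <<'E'
from h import *
T=tool();w=get_image('wrist');save(w['color'],'w2.png');print(T[0],observe()['opening'])
E
```

```text
[0.5968924  0.05271424 0.023374  ] 0.05538659869119923
```

View pics/w2.png

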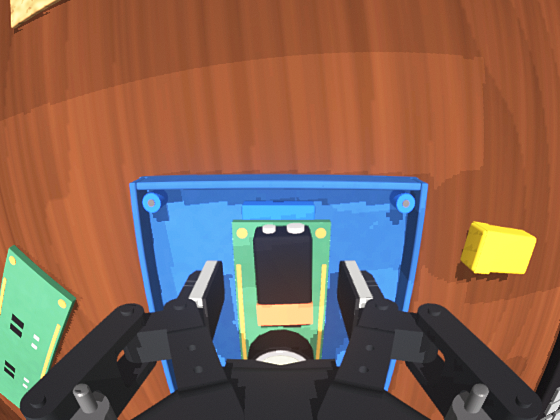

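The battery sits centred between the pads (pads at x≈204 and 360, battery centre 284). Closing and lifting.

>>> {"op": "drive_tool", "data": {"motion": "0 0 0 0 0 0;0 0 0 0 0 0;0 0 0 0 0 0;0 0 0 0 0 0;0 0 0 0 0 0;0 0 0 0 0 0;0 0 0 0 0 0;0 0 0 0 0 0", "gripper": 0}}

```text
time: 6.5
ee_pos: [0.5965, 0.0528, 0.023]
orientation: [-0.0, 0.999, -0.05, 0.0]
ft_force: [-1.7, 0.3, 5.9]
opening: 0.0242
```

>>> {"op": "drive_tool", "data": {"motion": "0 0 -0.1 0 0 0;0 0 -0.4 0 0 0;0 0 -0.7 0 0 0;0 0 -0.7 0 0 0;0 0 -0.7 0 0 0"}}

```text
time: 7.0
ee_pos: [0.5968, 0.0527, 0.1075]
orientation: [0.0, 0.999, -0.05, 0.001]
ft_force: [-0.7, -0.1, -0.4]
opening: 0.0243
```

>>> {"op": "drive_tool", "data": {"motion": "-0.414 -0.9 0 0 0 0;-0.414 -0.9 0 0 0 0;-0.414 -0.9 0 0 0 0"}}

```text
time: 7.3
ee_pos: [0.5554, 0.168, 0.1054]
orientation: [-0.0, 0.999, -0.049, -0.001]
ft_force: [-0.5, -0.5, 0.0]
opening: 0.0239
```

>>> {"op": "drive_tool", "data": {"motion": "-0.414 -0.9 0 0 0 0;-0.414 -0.9 0 0 0 0;-0.414 -0.9 0 0 0 0"}}

```text
time: 7.6
ee_pos: [0.5169, 0.2807, 0.1054]
orientation: [0.0, 0.999, -0.049, -0.001]
ft_force: [1.0, -0.8, -0.4]
opening: 0.0244
```

>>> {"op": "drive_tool", "data": {"motion": "-0.414 -0.9 0 0 0 0;-0.414 -0.9 0 0 0 0;-0.414 -0.9 0.3 0 0 0;-0.414 -0.9 0.5 0 0 0;-0.414 -0.9 0.5 0 0 0;-0.414 -0.9 0.5 0 0 0;-0.414 -0.9 0.5 0 0 0;-0.414 -0.9 0.5 0 0 0;-0.414 -0.9 0.5 0 0 0"}}

```text
time: 8.5
ee_pos: [0.4812, 0.39, 0.0474]
orientation: [-0.0, 0.999, -0.051, 0.001]
ft_force: [-0.2, 0.1, -0.1]
opening: 0.0245
```

>>> {"op": "drive_tool", "data": {"motion": "0 0 0.15 0 0 0;0 0 0.25 0 0 0;0 0 0.3 0 0 0;0 0 0.32 0 0 0;0 0 0.32 0 0 0;0 0 0.32 0 0 0;0 0 0.32 0 0 0"}}

```text
time: 9.2
ee_pos: [0.4809, 0.3902, 0.0084]
orientation: [-0.0, 0.999, -0.05, 0.0]
ft_force: [0.0, 0.4, 0.6]
opening: 0.0244
```

>>> {"op": "drive_tool", "data": {"motion": "0 0 0 0 0 0;0 0 0 0 0 0;0 0 0 0 0 0;0 0 0 0 0 0;0 0 0 0 0 0", "gripper": 0.65}}

```text
time: 9.7
ee_pos: [0.4807, 0.3901, 0.0081]
orientation: [-0.0, 0.999, -0.05, 0.0]
ft_force: [-0.2, 0.4, 0.4]
opening: 0.0554
```

>>> {"op": "drive_tool", "data": {"motion": "0 0 -0.2 0 0 0;0 0 -0.5 0 0 0;0 0 -0.9 0 0 0;0 0 -0.9 0 0 0;0 0 -0.9 0 0 0;0 0 -0.9 0 0 0"}}

```text
time: 10.3
ee_pos: [0.4802, 0.3898, 0.1152]
orientation: [0.0, 0.999, -0.05, -0.001]
ft_force: [0.5, -0.7, 0.5]
opening: 0.0554
```

```bash
python3 - <<'E'
from h import *
T=tool();w=get_image('wrist');save(w['color'],'w3.png');print(T[0],observe()['opening'])
E
```

```text
[0.48019304 0.38981169 0.11515282] 0.055599376362573956
```

View pics/w3.png

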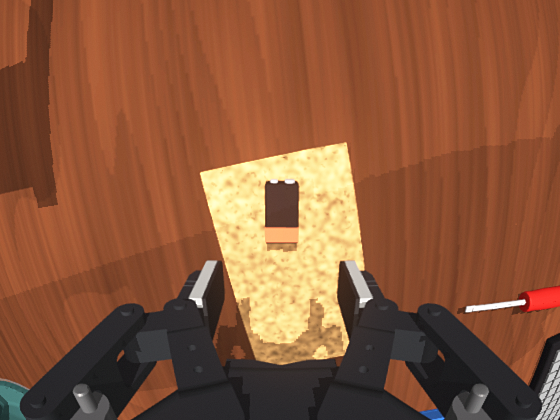

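The battery lies upright on the mat at (282,212). Now the speaker.

>>> {"op": "drive_tool", "data": {"motion": "0.31 0.792 0 0 0 0;0.31 0.792 0 0 0 0;0.31 0.792 0 0 0 0"}}

```text
time: 10.65
ee_pos: [0.5086, 0.2875, 0.115]
orientation: [0.001, 0.999, -0.052, -0.001]
ft_force: [-0.9, -0.5, 0.1]
opening: 0.0552
```

>>> {"op": "drive_tool", "data": {"motion": "0.31 0.792 0 0 0 0;0.31 0.792 0 0 0 0;0.31 0.792 0 0 0 0"}}

```text
time: 10.95
ee_pos: [0.5363, 0.1894, 0.1151]
orientation: [0.001, 0.999, -0.053, -0.001]
ft_force: [-0.9, 1.1, 0.4]
opening: 0.0553
```

>>> {"op": "drive_tool", "data": {"motion": "0.31 0.792 0 0 0 0;0.31 0.792 0 0 0 0;0.31 0.792 0 0 0 0"}}

```text
time: 11.25
ee_pos: [0.5639, 0.0913, 0.1151]
orientation: [0.0, 0.999, -0.052, -0.0]
ft_force: [0.1, 1.4, 0.5]
opening: 0.0557
```

>>> {"op": "drive_tool", "data": {"motion": "0.31 0.792 0 0 0 0;0.31 0.792 0 0 0 0;0.31 0.792 0 0 0 0;0.31 0.792 0 0 0 0;0.31 0.792 0 0 0 0;0.31 0.792 0 0 0 0"}}

```text
time: 11.85
ee_pos: [0.5901, -0.0016, 0.1159]
orientation: [-0.0, 0.999, -0.05, -0.0]
ft_force: [-0.2, 0.3, -0.1]
opening: 0.0554
```

```bash
python3 - <<'E'
from h import *
T=tool();w=get_image('wrist');save(w['color'],'w4.png');print(T[0],observe()['opening'])
H,S,V=hsvof(w['color'])
print('cone',wrect(w,T,(V>170)&(S<40),(245,185,325,255),.035))
for n in ('speaker','pump'):print(n,[(np.round(d['position'],4),d['p']) for d in landmark_of(w,n)])
E
```

```text
[ 0.59005986 -0.00163415  0.11588968] 0.05531246772684939
cone (array([588.9,   3.4,  33.6,  46.7,  12. ]), 1541, array([590.1,  -2.4], dtype=float32))
speaker [(array([ 0.5898, -0.0018,  0.0151]), 0.84)]
pump [(array([ 0.5854, -0.0606,  0.0169]), 0.68)]
```

>>> {"op": "drive_tool", "data": {"motion": "0 0 0.35 0 0 0;0 0 0.55 0 0 0;0 0 0.68 0 0 0;0 0 0.75 0 0 0;0 0 0.775 0 0 0;0 0 0.775 0 0 0;0 0 0.775 0 0 0;0 0 0.775 0 0 0"}}

```text
time: 12.8
ee_pos: [0.5909, -0.0031, 0.0238]
orientation: [0.0, 0.999, -0.05, 0.001]
ft_force: [-0.8, 0.8, 1.2]
opening: 0.0557
```

>>> {"op": "drive_tool", "data": {"motion": "0 0 0 0 0 0;0 0 0 0 0 0;0 0 0 0 0 0;0 0 0 0 0 0;0 0 0 0 0 0;0 0 0 0 0 0;0 0 0 0 0 0", "gripper": 0}}

```text
time: 13.5
ee_pos: [0.5907, -0.0031, 0.0239]
orientation: [0.0, 0.999, -0.05, 0.0]
ft_force: [-3.0, 1.1, 9.4]
opening: 0.0356
```

>>> {"op": "drive_tool", "data": {"motion": "0 0 -0.1 0 0 0;0 0 -0.4 0 0 0;0 0 -0.75 0 0 0;0 0 -0.75 0 0 0;0 0 -0.75 0 0 0"}}

```text
time: 14.0
ee_pos: [0.591, -0.0032, 0.1143]
orientation: [0.0, 0.999, -0.05, 0.001]
ft_force: [-0.3, -0.0, -1.6]
opening: 0.0352
```

>>> {"op": "drive_tool", "data": {"motion": "-0.38 -0.892 0 0 0 0;-0.38 -0.892 0 0 0 0;-0.38 -0.892 0 0 0 0"}}

```text
time: 14.3
ee_pos: [0.5536, 0.111, 0.1121]
orientation: [-0.0, 0.999, -0.049, -0.001]
ft_force: [-0.3, -0.4, -1.6]
opening: 0.035
```

>>> {"op": "drive_tool", "data": {"motion": "-0.38 -0.892 0 0 0 0;-0.38 -0.892 0 0 0 0;-0.38 -0.892 0 0 0 0"}}

```text
time: 14.6
ee_pos: [0.5193, 0.222, 0.1123]
orientation: [-0.0, 0.999, -0.049, -0.001]
ft_force: [0.6, -0.8, -1.0]
opening: 0.0349
```

>>> {"op": "drive_tool", "data": {"motion": "-0.38 -0.892 0 0 0 0;-0.38 -0.892 0 0 0 0;-0.38 -0.892 0.3 0 0 0;-0.38 -0.892 0.5 0 0 0;-0.38 -0.892 0.5 0 0 0;-0.38 -0.892 0.5 0 0 0;-0.38 -0.892 0.5 0 0 0;-0.38 -0.892 0.5 0 0 0;-0.38 -0.892 0.5 0 0 0"}}

```text
time: 15.5
ee_pos: [0.4873, 0.33, 0.054]
orientation: [-0.0, 0.999, -0.051, 0.001]
ft_force: [-0.1, -0.2, -0.5]
opening: 0.0355
```

>>> {"op": "drive_tool", "data": {"motion": "0 0 0.18 0 0 0;0 0 0.28 0 0 0;0 0 0.34 0 0 0;0 0 0.365 0 0 0;0 0 0.365 0 0 0;0 0 0.365 0 0 0;0 0 0.365 0 0 0"}}

```text
time: 16.2
ee_pos: [0.4869, 0.3303, 0.0096]
orientation: [-0.0, 0.999, -0.05, 0.0]
ft_force: [-0.4, 0.0, -0.1]
opening: 0.0352
```

>>> {"op": "drive_tool", "data": {"motion": "0 0 0.004 0 0 0;0 0 0.004 0 0 0;0 0 0.004 0 0 0;0 0 0.004 0 0 0;0 0 0.004 0 0 0", "gripper": 0.65}}

```text
time: 16.7
ee_pos: [0.4867, 0.3302, 0.0088]
orientation: [-0.0, 0.999, -0.05, 0.0]
ft_force: [0.3, 1.2, -0.3]
opening: 0.0557
```

>>> {"op": "drive_tool", "data": {"motion": "0 0 -0.2 0 0 0;0 0 -0.5 0 0 0;0 0 -0.9 0 0 0;0 0 -0.9 0 0 0;0 0 -0.9 0 0 0"}}

```text
time: 17.2
ee_pos: [0.4872, 0.3304, 0.1177]
orientation: [-0.001, 0.999, -0.05, 0.001]
ft_force: [-0.4, -0.2, -0.2]
opening: 0.0557
```

>>> {"op": "drive_tool", "data": {"motion": "0.284 0.787 0 0 0 0;0.284 0.787 0 0 0 0;0.284 0.787 0 0 0 0"}}

```text
time: 17.5
ee_pos: [0.5114, 0.2283, 0.1155]
orientation: [0.001, 0.999, -0.052, -0.001]
ft_force: [-0.4, 0.2, 0.5]
opening: 0.0551
```

>>> {"op": "drive_tool", "data": {"motion": "0.284 0.787 0 0 0 0;0.284 0.787 0 0 0 0;0.284 0.787 0 0 0 0"}}

```text
time: 17.8
ee_pos: [0.5361, 0.1311, 0.1156]
orientation: [0.001, 0.999, -0.053, -0.001]
ft_force: [-0.0, 1.4, -1.1]
opening: 0.0554
```

>>> {"op": "drive_tool", "data": {"motion": "0.284 0.787 0 0 0 0;0.284 0.787 0 0 0 0;0.284 0.787 0 0 0 0"}}

```text
time: 18.1
ee_pos: [0.5607, 0.034, 0.1156]
orientation: [0.0, 0.999, -0.052, -0.0]
ft_force: [0.5, 1.4, -0.4]
opening: 0.0556
```

>>> {"op": "drive_tool", "data": {"motion": "0.284 0.787 0 0 0 0;0.284 0.787 0 0 0 0;0.284 0.787 0 0 0 0;0.284 0.787 0 0 0 0;0.284 0.787 0 0 0 0;0.284 0.787 0 0 0 0"}}

```text
time: 18.7
ee_pos: [0.5839, -0.0579, 0.1166]
orientation: [-0.0, 0.999, -0.05, -0.0]
ft_force: [0.3, -0.7, 0.4]
opening: 0.0555
```

```bash
python3 - <<'E'
from h import *
T=tool();w=get_image('wrist');print(T[0],observe()['opening'])
for n in ('pump','speaker'):print(n,[(np.round(d['position'],4),d['p']) for d in landmark_of(w,n)])
p=get_image('top');print([(np.round(d['position'],4),d['p']) for d in landmark_of(p,'speaker')])
a=w['color'];b=cv2.resize(p['color'][185:310,90:330],(480,250));o=np.zeros((680,560,3),np.uint8);o[:420]=a;o[425:675,:480]=b
save(cv2.resize(o,(490,595)),'w5.png')
E
```

```text
[ 0.5839127  -0.05790056  0.11658308] 0.055383190367602066
pump [(array([ 0.5854, -0.0623,  0.0173]), 0.65)]
speaker []
[(array([0.487 , 0.3311, 0.0071]), 0.51)]
```

View pics/w5.png

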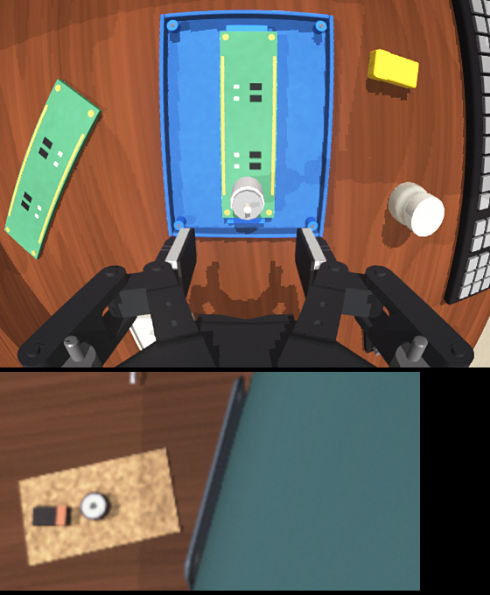

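The pump stands alone on the board at (247,200) in the picture. Battery and speaker are upright on the mat.

>>> {"op": "drive_tool", "data": {"motion": "0.01 0.015 0.3 0 0 0;0.01 0.015 0.5 0 0 0;0.01 0.015 0.65 0 0 0;0.01 0.015 0.74 0 0 0;0.01 0.015 0.74 0 0 0;0.01 0.015 0.74 0 0 0;0.01 0.015 0.74 0 0 0"}}

```text
time: 19.65
ee_pos: [0.5859, -0.0614, 0.029]
orientation: [0.0, 0.999, -0.05, 0.001]
ft_force: [-0.4, -0.4, 0.0]
opening: 0.0553
```

>>> {"op": "drive_tool", "data": {"motion": "0 0 0 0 0 0;0 0 0 0 0 0;0 0 0 0 0 0;0 0 0 0 0 0;0 0 0 0 0 0;0 0 0 0 0 0;0 0 0 0 0 0;0 0 0 0 0 0", "gripper": 0}}

```text
time: 20.45
ee_pos: [0.5856, -0.0614, 0.0288]
orientation: [0.0, 0.999, -0.05, 0.001]
ft_force: [-1.2, 0.6, 8.5]
opening: 0.0253
```

>>> {"op": "drive_tool", "data": {"motion": "0 0 -0.1 0 0 0;0 0 -0.4 0 0 0;0 0 -0.75 0 0 0;0 0 -0.75 0 0 0;0 0 -0.75 0 0 0"}}

```text
time: 20.95
ee_pos: [0.5858, -0.0614, 0.1193]
orientation: [0.0, 0.999, -0.05, 0.001]
ft_force: [0.0, 0.3, -1.7]
opening: 0.0252
```

>>> {"op": "drive_tool", "data": {"motion": "-0.347 -0.89 0 0 0 0;-0.347 -0.89 0 0 0 0;-0.347 -0.89 0 0 0 0"}}

```text
time: 21.25
ee_pos: [0.5523, 0.0524, 0.1171]
orientation: [-0.0, 0.999, -0.049, -0.001]
ft_force: [-0.4, -0.4, -0.9]
opening: 0.0247
```

>>> {"op": "drive_tool", "data": {"motion": "-0.347 -0.89 0 0 0 0;-0.347 -0.89 0 0 0 0;-0.347 -0.89 0 0 0 0"}}

```text
time: 21.55
ee_pos: [0.5219, 0.1627, 0.1172]
orientation: [-0.0, 0.999, -0.049, -0.001]
ft_force: [0.9, -0.1, 0.4]
opening: 0.0252
```

>>> {"op": "drive_tool", "data": {"motion": "-0.347 -0.89 0 0 0 0;-0.347 -0.89 0 0 0 0;-0.347 -0.89 0.3 0 0 0;-0.347 -0.89 0.5 0 0 0;-0.347 -0.89 0.5 0 0 0;-0.347 -0.89 0.5 0 0 0;-0.347 -0.89 0.5 0 0 0;-0.347 -0.89 0.5 0 0 0;-0.347 -0.89 0.5 0 0 0"}}

```text
time: 22.45
ee_pos: [0.4939, 0.2699, 0.0589]
orientation: [-0.0, 0.999, -0.051, 0.001]
ft_force: [0.5, -0.5, -1.1]
opening: 0.0255
```

>>> {"op": "drive_tool", "data": {"motion": "0 0 0.18 0 0 0;0 0 0.28 0 0 0;0 0 0.34 0 0 0;0 0 0.37 0 0 0;0 0 0.37 0 0 0;0 0 0.37 0 0 0;0 0 0.37 0 0 0"}}

```text
time: 23.15
ee_pos: [0.4935, 0.2701, 0.0139]
orientation: [-0.0, 0.999, -0.05, 0.0]
ft_force: [-0.1, -0.5, -0.6]
opening: 0.0251
```

>>> {"op": "drive_tool", "data": {"motion": "0 0 0 0 0 0;0 0 0 0 0 0;0 0 0 0 0 0;0 0 0 0 0 0;0 0 0 0 0 0", "gripper": 0.65}}

```text
time: 23.65
ee_pos: [0.4933, 0.27, 0.0136]
orientation: [-0.0, 0.999, -0.05, 0.0]
ft_force: [-0.4, -0.4, -0.1]
opening: 0.056
```

>>> {"op": "drive_tool", "data": {"motion": "0 0 -0.2 0 0 0;0 0 -0.5 0 0 0;0 0 -0.95 0 0 0;0 0 -0.95 0 0 0;0 0 -0.95 0 0 0"}}

```text
time: 24.15
ee_pos: [0.494, 0.2703, 0.1289]
orientation: [-0.001, 0.999, -0.05, 0.001]
ft_force: [0.3, -0.4, -0.6]
opening: 0.0554
```

>>> {"op": "drive_tool", "data": {"motion": "0.344 0.729 0 0 0 0;0.344 0.729 0 0 0 0;0.344 0.729 0 0 0 0", "gripper": 0.8}}

```text
time: 24.45
ee_pos: [0.5264, 0.1748, 0.1261]
orientation: [0.001, 0.999, -0.052, -0.001]
ft_force: [0.4, 1.2, 0.1]
opening: 0.0684
```

>>> {"op": "drive_tool", "data": {"motion": "0.344 0.729 0 0 0 0;0.344 0.729 0 0 0 0;0.344 0.729 0 0 0 0"}}

```text
time: 24.75
ee_pos: [0.5587, 0.0837, 0.1261]
orientation: [0.0, 0.999, -0.052, -0.001]
ft_force: [0.8, 0.3, -0.4]
opening: 0.0686
```

>>> {"op": "drive_tool", "data": {"motion": "0.344 0.729 0 0 0 0;0.344 0.729 0 0 0 0;0.344 0.729 0 0 0 0;0.344 0.729 0 0 0 0;0.344 0.729 0 0 0 0;0.344 0.729 0 0 0 0;0.344 0.729 0 0 0 0"}}

```text
time: 25.45
ee_pos: [0.5898, -0.0025, 0.1275]
orientation: [-0.0, 0.999, -0.05, -0.0]
ft_force: [0.8, -0.7, -1.1]
opening: 0.0686
```

```bash
python3 - <<'E'
from h import *
T=tool();w=get_image('wrist');H,S,V=hsvof(w['color']);print(T[0],T[1].as_matrix()[:,0],observe()['opening'])
g=(H>25)&(H<90)&(S>70)&(V>60)
print('board',wrect(w,T,g,(215,60,345,300),.019))
p=get_image('top')
a=w['color'];b=cv2.resize(p['color'][185:310,90:330],(480,250));o=np.zeros((680,560,3),np.uint8);o[:420]=a;o[425:675,:480]=b
save(cv2.resize(o,(490,595)),'w6.png')
E
```

```text
[ 0.58976679 -0.00251204  0.12754841] [ 9.95059759e-01 -9.92775902e-02 -1.89547260e-04] 0.06822909296350263
board (array([590.6,  -3.4,  47.9, 164.2,  -5.7]), 10531, array([591.3,   3.1], dtype=float32))
```

View pics/w6.png

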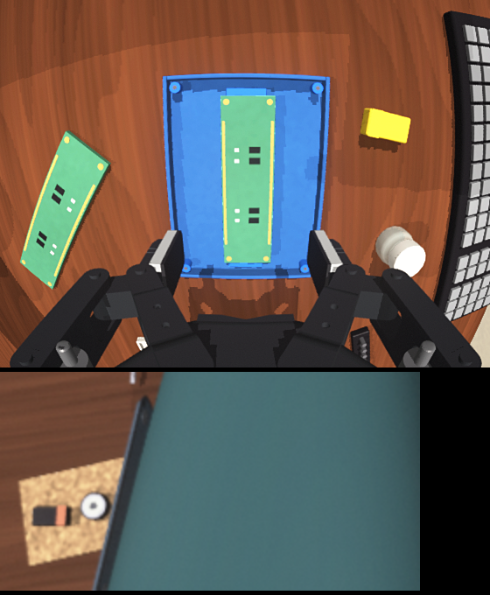

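The board is clear (pump hidden behind the arm in the top view). Descend, grip the board by its edges and lift.

>>> {"op": "drive_tool", "data": {"motion": "0 0 0.4 0 0 0;0 0 0.7 0 0 0;0 0 0.85 0 0 0;0 0 0.94 0 0 0;0 0 0.98 0 0 0;0 0 0.98 0 0 0;0 0 0.98 0 0 0;0 0 0.98 0 0 0"}}

```text
time: 26.35
ee_pos: [0.5907, -0.0036, 0.011]
orientation: [0.0, 0.999, -0.05, 0.001]
ft_force: [0.8, -0.2, -0.2]
opening: 0.0684
```

>>> {"op": "drive_tool", "data": {"motion": "0 0 0 0 0 0;0 0 0 0 0 0;0 0 0 0 0 0;0 0 0 0 0 0;0 0 0 0 0 0;0 0 0 0 0 0;0 0 0 0 0 0", "gripper": 0}}

```text
time: 27.05
ee_pos: [0.5905, -0.0036, 0.0109]
orientation: [0.0, 0.999, -0.05, 0.001]
ft_force: [-2.7, 0.6, 9.1]
opening: 0.0458
```

>>> {"op": "drive_tool", "data": {"motion": "0 0 -0.05 0 0 0;0 0 -0.15 0 0 0;0 0 -0.4 0 0 0;0 0 -0.7 0 0 0;0 0 -1 0 0 0;0 0 -1 0 0 0;0 0 -1 0 0 0"}}

```text
time: 27.75
ee_pos: [0.5904, -0.0036, 0.1311]
orientation: [0.0, 0.999, -0.05, 0.001]
ft_force: [0.1, -0.5, -0.9]
opening: 0.046
```

>>> {"op": "drive_tool", "data": {"motion": "0.03 0.2 0 0 0 0;0.06 0.5 0 0 0 0;0.085 0.846 0 0 0 0"}}

```text
time: 28.05
ee_pos: [0.5893, -0.1058, 0.129]
orientation: [-0.0, 0.999, -0.05, -0.001]
ft_force: [1.0, -0.6, -0.8]
opening: 0.0457
```

>>> {"op": "drive_tool", "data": {"motion": "0.04 0.35 0 0 0 0;0.085 0.7 0 0 0 0;0.085 0.846 0 0 0 0"}}

```text
time: 28.35
ee_pos: [0.5893, -0.2107, 0.1287]
orientation: [-0.0, 0.999, -0.052, -0.001]
ft_force: [0.2, 0.4, -1.2]
opening: 0.0456
```

>>> {"op": "drive_tool", "data": {"motion": "0.04 0.3 0 0 0 -0.04;0.085 0.6 0 0 0 -0.0856;0.085 0.846 0 0 0 -0.0856;0.085 0.846 0 0 0 -0.0856;0.085 0.846 0 0 0 -0.0856;0.085 0.846 0 0 0 -0.0856"}}

```text
time: 28.95
ee_pos: [0.5897, -0.3083, 0.1296]
orientation: [-0.0, 1.0, 0.017, -0.0]
ft_force: [-0.4, 0.0, -0.8]
opening: 0.0456
```

```bash
python3 - <<'E'
from h import *
T=tool();w=get_image('wrist');H,S,V=hsvof(w['color']);print(T[0],T[1].as_matrix()[:,0],observe()['opening'])
print('shell',[(np.round(d['position'],4),d['p']) for d in landmark_of(w,'shell')])
g=(H>25)&(H<90)&(S>70)&(V>60)
print('board',wrect(w,T,g,(215,60,345,330),T[0][2]+.008))
save(w['color'],'w7.png')
E
```

```text
[ 0.5897409  -0.3083477   0.12956571] [ 9.99409424e-01  3.43541567e-02 -7.71622260e-04] 0.045969451031126145
shell [(array([ 0.4602, -0.3099,  0.0015]), 0.93)]
board (array([ 587.9, -281.5,   48.4,  111.4,    2. ]), 21999, array([ 587.6, -273.8], dtype=float32))
```

View pics/w7.png

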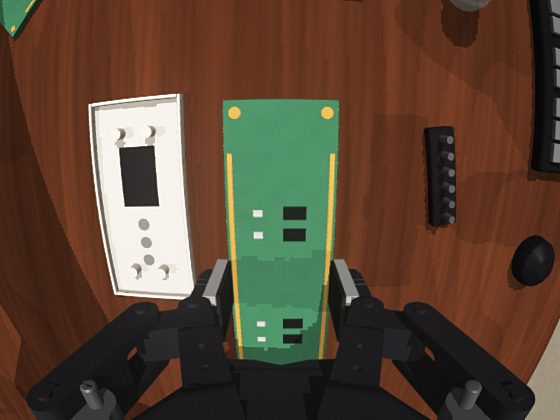

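```bash
python3 - <<'E'
from h import *
T=tool();w=get_image('wrist');H,S,V=hsvof(w['color'])
m=((V>150)&(S<60)).astype(np.uint8);m[:,200:]=0;m[:85]=0;m[310:]=0
n,l,st,_=cv2.connectedComponentsWithStats(m);k=1+st[1:,4].argmax();print(st[k])
print('shell',wrect(w,T,l==k,(0,0,200,310),.010))
for uv in((89,103),(182,94),(197,298),(114,294)):print(uv,wray(w,uv,.010,T).round(4))
for uv in((119,132),(150,129),(135,268),(163,269)):print(uv,wray(w,uv,.014,T).round(4))
E
```

```text
[   88    94   106   205 14577]
shell (array([ 461.3, -310. ,   90.5,  189.9,    2.1]), 14577, array([ 465. , -306.1], dtype=float32))
(89, 103) [ 0.4142 -0.2163  0.01  ]
(182, 94) [ 0.5053 -0.2145  0.01  ]
(197, 298) [ 0.5117 -0.4018  0.01  ]
(114, 294) [ 0.4196 -0.407   0.01  ]
(119, 132) [ 0.4482 -0.2443  0.014 ]
(150, 129) [ 0.4782 -0.2429  0.014 ]
(135, 268) [ 0.4522 -0.3718  0.014 ]
(163, 269) [ 0.4818 -0.3703  0.014 ]
```

>>> {"op": "drive_tool", "data": {"motion": "-0.25 0 0 0 0 0;-0.55 -0.01 0 0 0 0;-0.55 -0.01 0 0 0 0"}}

```text
time: 29.4
ee_pos: [0.5206, -0.3095, 0.1302]
orientation: [-0.0, 1.0, 0.017, -0.001]
ft_force: [-0.8, -0.0, -0.2]
opening: 0.0454
```

>>> {"op": "drive_tool", "data": {"motion": "-0.25 -0.01 0 0 0 0;-0.45 -0.012 0 0 0 0;-0.512 -0.012 0.2 0 0 0;-0.512 -0.012 0.5 0 0 0;-0.512 -0.012 0.6 0 0 0;-0.512 -0.012 0.6 0 0 0;-0.512 -0.012 0.6 0 0 0;-0.512 -0.012 0.6 0 0 0;-0.512 -0.012 0.6 0 0 0"}}

```text
time: 30.3
ee_pos: [0.4631, -0.3117, 0.0591]
orientation: [0.001, 1.0, 0.017, 0.001]
ft_force: [0.8, -0.7, -0.7]
opening: 0.0458
```

```bash
python3 - <<'E'
from h import *
T=tool();w=get_image('wrist');H,S,V=hsvof(w['color']);print(T[0],T[1].as_matrix()[:,0])
g=(H>25)&(H<90)&(S>70)&(V>60)
m=((V>150)&(S<60)).astype(np.uint8);m[250:]=0
n,l,st,_=cv2.connectedComponentsWithStats(m);k=1+st[1:,4].argmax();print(st[k])
print('shell',wrect(w,T,l==k,(0,0,560,250),.010))
print('board',wrect(w,T,g,(215,40,345,250),T[0][2]+.008))
save(w['color'],'w8.png')
E
```

```text
[ 0.46306716 -0.31167414  0.05905034] [0.99942378 0.03391999 0.00124495]
[ 203   81  153  169 7752]
shell (array([ 459.8, -267.6,   90.2,  104.7,    1.9]), 7752, array([ 456.7, -253.5], dtype=float32))
board (array([ 460.5, -262.4,   47.6,   65.7,    1.9]), 15567, array([ 460.3, -259.8], dtype=float32))
```

View pics/w8.png

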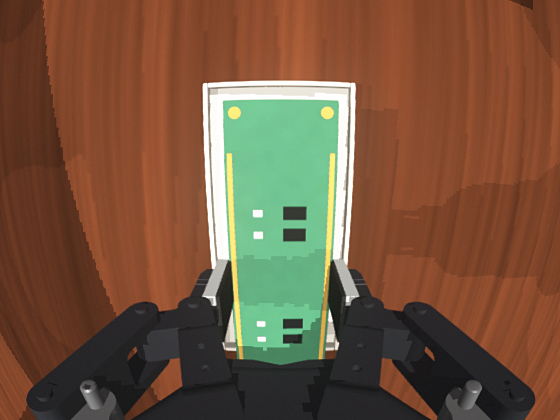

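Shell outline spans x 205–355 in the picture with the board centred in it. The measured offset is about 1 mm in x and 2 mm in y, so I correct it and lower.

>>> {"op": "drive_tool", "data": {"motion": "-0.008 -0.015 0.15 0 0 0;-0.008 -0.015 0.28 0 0 0;-0.008 -0.015 0.35 0 0 0;-0.008 -0.015 0.38 0 0 0;-0.008 -0.015 0.395 0 0 0;-0.008 -0.015 0.395 0 0 0;-0.008 -0.015 0.395 0 0 0;-0.008 -0.015 0.395 0 0 0"}}

```text
time: 31.15
ee_pos: [0.4616, -0.3098, 0.011]
orientation: [0.0, 1.0, 0.017, 0.0]
ft_force: [-0.8, 0.6, 1.5]
opening: 0.0457
```

>>> {"op": "drive_tool", "data": {"motion": "0 0 0 0 0 0;0 0 0 0 0 0;0 0 0 0 0 0;0 0 0 0 0 0;0 0 0 0 0 0;0 0 0 0 0 0", "gripper": 0.7}}

```text
time: 31.75
ee_pos: [0.4614, -0.3095, 0.0106]
orientation: [-0.0, 1.0, 0.017, -0.0]
ft_force: [-0.3, 0.4, 0.3]
opening: 0.0598
```

>>> {"op": "drive_tool", "data": {"motion": "0 0 -0.1 0 0 0;0 0 -0.3 0 0 0;0 0 -0.6 0 0 0;0 0 -1 0 0 0;0 0 -1 0 0 0;0 0 -1 0 0 0;0 0 -1 0 0 0"}}

```text
time: 32.45
ee_pos: [0.461, -0.3092, 0.1303]
orientation: [-0.0, 1.0, 0.017, -0.0]
ft_force: [0.4, 0.3, 0.6]
opening: 0.0596
```

```bash
python3 - <<'E'
from h import *
T=tool();w=get_image('wrist');H,S,V=hsvof(w['color']);print(T[0],T[1].as_matrix()[:,0])
g=(H>25)&(H<90)&(S>70)&(V>60)
m=((V>150)&(S<60)).astype(np.uint8);m[300:]=0
m=cv2.morphologyEx(m|g.astype(np.uint8),cv2.MORPH_CLOSE,np.ones((5,5),np.uint8));m[:, :190]=0;m[:,370:]=0
n,l,st,_=cv2.connectedComponentsWithStats(m);k=1+st[1:,4].argmax();print(st[k])
print('shell',wrect(w,T,(l==k),(0,0,560,300),.010))
print('board',wrect(w,T,g,(215,40,345,300),.019))
save(w['color'],'w9.png')
p=get_image('top');print('top pump',[(np.round(d['position'],3),d['p']) for d in landmark_of(p,'pump')])
E
```

```text
[ 0.46102549 -0.30918931  0.13026292] [ 9.99432724e-01  3.36725231e-02 -6.26028844e-04]
[  226    94   112   206 21449]
shell (array([ 461.2, -307.3,   90.5,  184.9,    2. ]), 21449, array([ 460.8, -299.3], dtype=float32))
board (array([ 460.5, -309.6,   47.2,  163.5,    1.9]), 10007, array([ 460.3, -303. ], dtype=float32))
top pump [(array([0.493, 0.278, 0.003]), 0.72)]
```

View pics/w9.png

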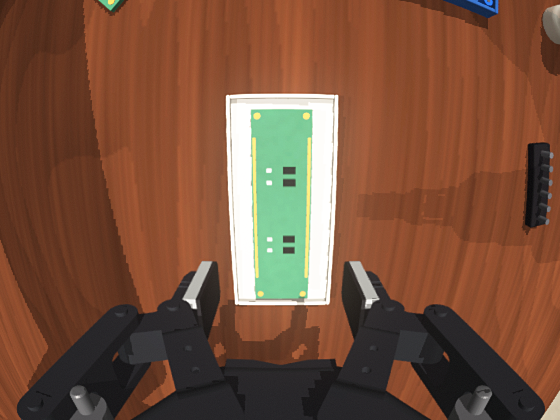

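Board flat and centred to within 1 mm: it spans (252–312, 108–300) inside the shell frame (226–338, 95–304). Now back to the mat for the pump.

>>> {"op": "drive_tool", "data": {"motion": "0 -0.45 0 0 0 0.0867;0 -0.966 0 0 0 0.0867;0 -0.966 0 0 0 0.0867", "gripper": 0.65}}

```text
time: 32.9
ee_pos: [0.4562, -0.1899, 0.13]
orientation: [-0.001, 0.999, -0.05, -0.001]
ft_force: [-0.4, 0.2, -0.9]
opening: 0.0553
```

>>> {"op": "drive_tool", "data": {"motion": "-0.021 -0.968 0 0 0 0;-0.021 -0.968 0 0 0 0;-0.021 -0.968 0 0 0 0"}}

```text
time: 33.2
ee_pos: [0.4662, -0.0745, 0.1302]
orientation: [-0.0, 0.999, -0.05, -0.001]
ft_force: [-0.4, -1.0, -0.4]
opening: 0.0554
```

>>> {"op": "drive_tool", "data": {"motion": "-0.021 -0.968 0 0 0 0;-0.021 -0.968 0 0 0 0;-0.021 -0.968 0 0 0 0"}}

```text
time: 33.5
ee_pos: [0.4759, 0.0412, 0.1302]
orientation: [-0.0, 0.999, -0.05, -0.0]
ft_force: [-0.2, -0.7, 0.1]
opening: 0.0555
```

>>> {"op": "drive_tool", "data": {"motion": "-0.021 -0.968 0 0 0 0;-0.021 -0.968 0 0 0 0;-0.021 -0.968 0 0 0 0"}}

```text
time: 33.8
ee_pos: [0.4855, 0.1571, 0.1301]
orientation: [-0.0, 0.999, -0.05, -0.0]
ft_force: [-0.3, -1.1, 0.1]
opening: 0.0556
```

>>> {"op": "drive_tool", "data": {"motion": "-0.021 -0.968 0 0 0 0;-0.021 -0.968 0 0 0 0;-0.021 -0.968 0 0 0 0;-0.021 -0.968 0 0 0 0;-0.021 -0.968 0 0 0 0;-0.021 -0.968 0 0 0 0;-0.021 -0.968 0 0 0 0"}}

```text
time: 34.5
ee_pos: [0.4951, 0.2684, 0.1307]
orientation: [0.0, 0.999, -0.052, -0.0]
ft_force: [0.0, -0.1, -0.0]
opening: 0.0558
```

```bash
python3 - <<'E'
from h import *
T=tool();w=get_image('wrist');print(T[0],T[1].as_matrix()[:,0]);save(w['color'],'w10.png')
for n in ('pump','speaker','battery'):print(n,[(np.round(d['position'],4),d['p']) for d in landmark_of(w,n)])
E
```

```text
[0.49508911 0.2683607  0.13066757] [ 9.94592882e-01 -1.03850777e-01 -1.19847173e-04]
pump [(array([0.4947, 0.2707, 0.0024]), 0.94)]
speaker [(array([0.4882, 0.3331, 0.0029]), 0.86), (array([7.370e-01, 2.638e-01, 5.000e-04]), 0.74)]
battery [(array([0.4828, 0.3923, 0.007 ]), 0.92), (array([0.7338, 0.0367, 0.0038]), 0.49), (array([0.4943, 0.2696, 0.0032]), 0.28)]
```

View pics/w10.png

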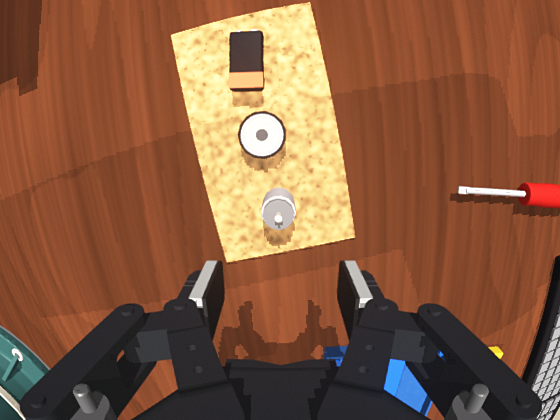

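All three stand upright on the mat (pump (278,210), speaker (262,134), battery (246,60)). Gripping the pump.

>>> {"op": "drive_tool", "data": {"motion": "-0.015 -0.012 0.4 0 0 0;-0.015 -0.012 0.7 0 0 0;-0.015 -0.012 0.85 0 0 0;-0.015 -0.012 0.94 0 0 0;-0.015 -0.012 0.97 0 0 0;-0.015 -0.012 0.97 0 0 0;-0.015 -0.012 0.97 0 0 0;-0.015 -0.012 0.97 0 0 0"}}

```text
time: 35.5
ee_pos: [0.4939, 0.2714, 0.0151]
orientation: [-0.0, 0.999, -0.051, 0.001]
ft_force: [-0.6, -0.1, 0.5]
opening: 0.0553
```

>>> {"op": "drive_tool", "data": {"motion": "0 0 0 0 0 0;0 0 0 0 0 0;0 0 0 0 0 0;0 0 0 0 0 0;0 0 0 0 0 0;0 0 0 0 0 0;0 0 0 0 0 0;0 0 0 0 0 0", "gripper": 0}}

```text
time: 36.3
ee_pos: [0.4936, 0.2713, 0.0148]
orientation: [-0.0, 0.999, -0.051, 0.0]
ft_force: [-2.2, -0.6, 7.8]
opening: 0.0251
```

>>> {"op": "drive_tool", "data": {"motion": "0 0 -0.1 0 0 0;0 0 -0.4 0 0 0;0 0 -0.8 0 0 0;0 0 -0.9 0 0 0;0 0 -0.9 0 0 0;0 0 -0.9 0 0 0"}}

```text
time: 36.9
ee_pos: [0.493, 0.271, 0.1215]
orientation: [0.0, 0.999, -0.051, -0.0]
ft_force: [-0.1, 0.1, -1.4]
opening: 0.0252
```

>>> {"op": "drive_tool", "data": {"motion": "0.35 0.8885 0 0 0 0;0.35 0.8885 0 0 0 0;0.35 0.8885 0 0 0 0"}}

```text
time: 37.2
ee_pos: [0.5241, 0.1574, 0.1204]
orientation: [0.001, 0.999, -0.052, -0.001]
ft_force: [-0.2, 0.3, -0.4]
opening: 0.025
```

>>> {"op": "drive_tool", "data": {"motion": "0.35 0.8885 0 0 0 0;0.35 0.8885 0 0 0 0;0.35 0.8885 0 0 0 0"}}

```text
time: 37.5
ee_pos: [0.5553, 0.047, 0.1206]
orientation: [0.0, 0.999, -0.053, -0.001]
ft_force: [0.6, -0.1, -1.1]
opening: 0.0252
```

>>> {"op": "drive_tool", "data": {"motion": "0.35 0.8885 0 0 0 0;0.35 0.8885 0 0 0 0;0.35 0.8885 0.2 0 0 0;0.35 0.8885 0.5 0 0 0;0.35 0.8885 0.6 0 0 0;0.35 0.8885 0.6 0 0 0;0.35 0.8885 0.6 0 0 0;0.35 0.8885 0.6 0 0 0;0.35 0.8885 0.6 0 0 0;0.35 0.8885 0.6 0 0 0"}}

```text
time: 38.5
ee_pos: [0.5864, -0.0598, 0.051]
orientation: [0.0, 0.999, -0.051, 0.001]
ft_force: [0.3, -1.2, -0.8]
opening: 0.0248
```

>>> {"op": "drive_tool", "data": {"motion": "-0.006 0.004 0.1 0 0 0;-0.006 0.004 0.17 0 0 0;-0.006 0.004 0.205 0 0 0;-0.006 0.004 0.214 0 0 0;-0.006 0.004 0.214 0 0 0;-0.006 0.004 0.214 0 0 0;-0.006 0.004 0.214 0 0 0"}}

```text
time: 39.2
ee_pos: [0.5845, -0.0602, 0.0248]
orientation: [-0.0, 0.999, -0.051, -0.0]
ft_force: [-7.6, 0.9, 15.3]
opening: 0.0253
```

>>> {"op": "drive_tool", "data": {"motion": "0.004 0 -0.006 0 0 0;0.004 0 -0.006 0 0 0;0.004 0 -0.006 0 0 0;0.004 0 -0.006 0 0 0"}}

```text
time: 39.6
ee_pos: [0.5856, -0.0603, 0.025]
orientation: [-0.0, 0.999, -0.051, -0.0]
ft_force: [0.3, 0.4, -0.9]
opening: 0.0251
```

>>> {"op": "drive_tool", "data": {"motion": "0 0 0 0 0 0;0 0 0 0 0 0;0 0 0 0 0 0;0 0 0 0 0 0;0 0 0 0 0 0", "gripper": 0.65}}

```text
time: 40.1
ee_pos: [0.5857, -0.0603, 0.0253]
orientation: [-0.0, 0.999, -0.051, 0.0]
ft_force: [0.1, 0.2, -0.3]
opening: 0.0555
```

>>> {"op": "drive_tool", "data": {"motion": "0 0 -0.2 0 0 0;0 0 -0.5 0 0 0;0 0 -0.8 0 0 0;0 0 -0.8 0 0 0;0 0 -0.8 0 0 0"}}

```text
time: 40.6
ee_pos: [0.586, -0.0604, 0.1217]
orientation: [0.0, 0.999, -0.051, 0.001]
ft_force: [0.5, 0.4, -1.5]
opening: 0.0555
```

>>> {"op": "drive_tool", "data": {"motion": "-0.288 -0.788 0 0 0 0;-0.288 -0.788 0 0 0 0;-0.288 -0.788 0 0 0 0"}}

```text
time: 40.9
ee_pos: [0.5585, 0.0416, 0.1201]
orientation: [-0.001, 0.999, -0.049, -0.002]
ft_force: [-0.2, -0.8, 0.1]
opening: 0.0557
```

>>> {"op": "drive_tool", "data": {"motion": "-0.288 -0.788 0 0 0 0;-0.288 -0.788 0 0 0 0;-0.288 -0.788 0 0 0 0"}}

```text
time: 41.2
ee_pos: [0.5341, 0.1389, 0.1201]
orientation: [-0.0, 0.999, -0.049, -0.001]
ft_force: [0.3, -0.6, -0.7]
opening: 0.0558
```

>>> {"op": "drive_tool", "data": {"motion": "-0.288 -0.788 0 0 0 0;-0.288 -0.788 0 0 0 0;-0.288 -0.788 0 0 0 0"}}

```text
time: 41.5
ee_pos: [0.5098, 0.2361, 0.1202]
orientation: [-0.0, 0.999, -0.049, -0.001]
ft_force: [0.8, -0.9, -0.9]
opening: 0.0556
```

>>> {"op": "drive_tool", "data": {"motion": "-0.288 -0.788 0 0 0 0;-0.288 -0.788 0 0 0 0;-0.288 -0.788 0.3 0 0 0;-0.288 -0.788 0.5 0 0 0;-0.288 -0.788 0.5 0 0 0;-0.288 -0.788 0.5 0 0 0;-0.288 -0.788 0.5 0 0 0;-0.288 -0.788 0.5 0 0 0;-0.288 -0.788 0.5 0 0 0"}}

```text
time: 42.4
ee_pos: [0.4874, 0.33, 0.0621]
orientation: [-0.0, 0.999, -0.051, 0.001]
ft_force: [-0.3, -0.4, 0.3]
opening: 0.0554
```

```bash
python3 - <<'E'
from h import *
T=tool();w=get_image('wrist');p=get_image('top');print(T[0])
a=w['color'];b=cv2.resize(p['color'][165:290,90:330],(480,250));o=np.zeros((680,560,3),np.uint8);o[:420]=a;o[425:675,:480]=b
save(cv2.resize(o,(490,595)),'w11.png')
for n in ('pump','speaker'):print(n,[(np.round(d['position'],4),d['p']) for d in landmark_of(p,n)],[(np.round(d['position'],4),d['p']) for d in landmark_of(w,n)])
E
```

```text
[0.48742894 0.33003354 0.06209205]
pump [] []
speaker [(array([0.489 , 0.3308, 0.0095]), 0.66)] [(array([0.486 , 0.3301, 0.0021]), 0.85)]
```

View pics/w11.png

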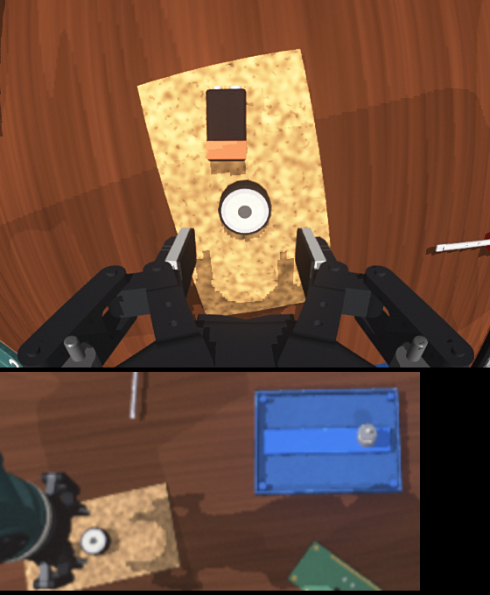

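Pump stands upright on the bed (365,433 in the lower crop). Speaker is next.

>>> {"op": "drive_tool", "data": {"motion": "-0.002 0 0.2 0 0 0;-0.002 0 0.34 0 0 0;-0.002 0 0.41 0 0 0;-0.002 0 0.44 0 0 0;-0.002 0 0.44 0 0 0;-0.002 0 0.44 0 0 0;-0.002 0 0.44 0 0 0"}}

```text
time: 43.4
ee_pos: [0.487, 0.3303, 0.0091]
orientation: [-0.0, 0.999, -0.051, 0.0]
ft_force: [0.1, -0.5, 0.4]
opening: 0.0553
```

>>> {"op": "drive_tool", "data": {"motion": "0 0 0 0 0 0;0 0 0 0 0 0;0 0 0 0 0 0;0 0 0 0 0 0;0 0 0 0 0 0;0 0 0 0 0 0;0 0 0 0 0 0", "gripper": 0}}

```text
time: 44.1
ee_pos: [0.4869, 0.3302, 0.0093]
orientation: [-0.0, 0.999, -0.051, 0.0]
ft_force: [-1.7, -0.6, 9.8]
opening: 0.0354
```

>>> {"op": "drive_tool", "data": {"motion": "0 0 -0.1 0 0 0;0 0 -0.4 0 0 0;0 0 -0.8 0 0 0;0 0 -0.9 0 0 0;0 0 -0.9 0 0 0;0 0 -0.9 0 0 0"}}

```text
time: 44.7
ee_pos: [0.4863, 0.3299, 0.1159]
orientation: [0.0, 0.999, -0.051, -0.0]
ft_force: [-1.1, -0.9, -0.8]
opening: 0.0354
```

>>> {"op": "drive_tool", "data": {"motion": "0.383 0.89 0 0 0 0;0.383 0.89 0 0 0 0;0.383 0.89 0 0 0 0"}}

```text
time: 45.0
ee_pos: [0.5214, 0.2158, 0.1148]
orientation: [0.001, 0.999, -0.052, -0.001]
ft_force: [0.2, 0.1, -0.1]
opening: 0.0355
```

>>> {"op": "drive_tool", "data": {"motion": "0.383 0.89 0 0 0 0;0.383 0.89 0 0 0 0;0.383 0.89 0 0 0 0"}}

```text
time: 45.3
ee_pos: [0.5565, 0.1049, 0.115]
orientation: [0.0, 0.999, -0.053, -0.001]
ft_force: [0.3, 1.1, -1.0]
opening: 0.0355
```

>>> {"op": "drive_tool", "data": {"motion": "0.383 0.89 0 0 0 0;0.383 0.89 0 0 0 0;0.383 0.89 0.2 0 0 0;0.383 0.89 0.5 0 0 0;0.383 0.89 0.6 0 0 0;0.383 0.89 0.6 0 0 0;0.383 0.89 0.6 0 0 0;0.383 0.89 0.6 0 0 0;0.383 0.89 0.6 0 0 0;0.383 0.89 0.6 0 0 0"}}

```text
time: 46.3
ee_pos: [0.5914, -0.0026, 0.0452]
orientation: [0.0, 0.999, -0.051, 0.001]
ft_force: [-0.0, 0.8, -0.7]
opening: 0.035
```

>>> {"op": "drive_tool", "data": {"motion": "-0.004 0.004 0.1 0 0 0;-0.004 0.004 0.17 0 0 0;-0.004 0.004 0.2 0 0 0;-0.004 0.004 0.208 0 0 0;-0.004 0.004 0.208 0 0 0;-0.004 0.004 0.208 0 0 0;-0.004 0.004 0.208 0 0 0"}}

```text
time: 47.0
ee_pos: [0.5899, -0.0031, 0.0194]
orientation: [-0.0, 0.999, -0.051, -0.0]
ft_force: [-4.3, 0.8, 8.5]
opening: 0.0355
```

>>> {"op": "drive_tool", "data": {"motion": "0.003 0 -0.004 0 0 0;0.003 0 -0.004 0 0 0;0.003 0 -0.004 0 0 0;0.003 0 -0.004 0 0 0"}}

```text
time: 47.4
ee_pos: [0.5908, -0.0032, 0.0198]
orientation: [-0.0, 0.999, -0.051, -0.0]
ft_force: [0.6, 0.8, -0.2]
opening: 0.0347
```

>>> {"op": "drive_tool", "data": {"motion": "0 0 0 0 0 0;0 0 0 0 0 0;0 0 0 0 0 0;0 0 0 0 0 0;0 0 0 0 0 0", "gripper": 0.65}}

```text
time: 47.9
ee_pos: [0.5908, -0.0032, 0.02]
orientation: [0.0, 0.999, -0.051, 0.0]
ft_force: [-0.4, -0.6, -1.3]
opening: 0.0553
```

>>> {"op": "drive_tool", "data": {"motion": "0 0 -0.2 0 0 0;0 0 -0.5 0 0 0;0 0 -0.8 0 0 0;0 0 -0.8 0 0 0;0 0 -0.8 0 0 0"}}

```text
time: 48.4
ee_pos: [0.5912, -0.0033, 0.1165]
orientation: [0.0, 0.999, -0.051, 0.001]
ft_force: [-0.4, 0.2, -0.2]
opening: 0.0556
```

>>> {"op": "drive_tool", "data": {"motion": "-0.312 -0.791 0 0 0 0;-0.312 -0.791 0 0 0 0;-0.312 -0.791 0 0 0 0"}}

```text
time: 48.7
ee_pos: [0.5608, 0.0991, 0.1147]
orientation: [-0.0, 0.999, -0.049, -0.001]
ft_force: [-0.9, -0.8, 0.4]
opening: 0.0554
```

>>> {"op": "drive_tool", "data": {"motion": "-0.312 -0.791 0 0 0 0;-0.312 -0.791 0 0 0 0;-0.312 -0.791 0 0 0 0"}}

```text
time: 49.0
ee_pos: [0.5336, 0.1972, 0.1148]
orientation: [-0.0, 0.999, -0.049, -0.001]
ft_force: [0.2, -0.7, -0.0]
opening: 0.0558
```

>>> {"op": "drive_tool", "data": {"motion": "-0.312 -0.791 0 0 0 0;-0.312 -0.791 0 0 0 0;-0.312 -0.791 0 0 0 0"}}

```text
time: 49.3
ee_pos: [0.5064, 0.2951, 0.1148]
orientation: [-0.0, 0.999, -0.049, -0.001]
ft_force: [-0.1, -1.3, -0.4]
opening: 0.0555
```

>>> {"op": "drive_tool", "data": {"motion": "-0.312 -0.791 0 0 0 0;-0.312 -0.791 0 0 0 0;-0.312 -0.791 0.3 0 0 0;-0.312 -0.791 0.5 0 0 0;-0.312 -0.791 0.5 0 0 0;-0.312 -0.791 0.5 0 0 0;-0.312 -0.791 0.5 0 0 0;-0.312 -0.791 0.5 0 0 0;-0.312 -0.791 0.5 0 0 0"}}

```text
time: 50.2
ee_pos: [0.4812, 0.3898, 0.0569]
orientation: [-0.0, 0.999, -0.051, 0.001]
ft_force: [0.1, -0.3, 0.0]
opening: 0.0554
```

>>> {"op": "drive_tool", "data": {"motion": "0 0 0.18 0 0 0;0 0 0.31 0 0 0;0 0 0.37 0 0 0;0 0 0.4 0 0 0;0 0 0.4 0 0 0;0 0 0.4 0 0 0;0 0 0.4 0 0 0"}}

```text
time: 50.9
ee_pos: [0.481, 0.39, 0.0086]
orientation: [-0.0, 0.999, -0.051, 0.0]
ft_force: [0.0, 0.9, -0.1]
opening: 0.0554
```

>>> {"op": "drive_tool", "data": {"motion": "0 0 0 0 0 0;0 0 0 0 0 0;0 0 0 0 0 0;0 0 0 0 0 0;0 0 0 0 0 0;0 0 0 0 0 0;0 0 0 0 0 0;0 0 0 0 0 0", "gripper": 0}}

```text
time: 51.7
ee_pos: [0.4809, 0.3899, 0.0085]
orientation: [-0.0, 0.999, -0.051, 0.0]
ft_force: [-0.2, -0.5, 6.3]
opening: 0.0242
```

>>> {"op": "drive_tool", "data": {"motion": "0 0 -0.1 0 0 0;0 0 -0.4 0 0 0;0 0 -0.8 0 0 0;0 0 -0.9 0 0 0;0 0 -0.9 0 0 0;0 0 -0.9 0 0 0"}}

```text
time: 52.3
ee_pos: [0.4805, 0.3896, 0.1155]
orientation: [0.0, 0.999, -0.051, -0.0]
ft_force: [0.5, -0.2, -1.3]
opening: 0.0245
```

>>> {"op": "drive_tool", "data": {"motion": "0.416 0.8985 0 0 0 0;0.416 0.8985 0 0 0 0;0.416 0.8985 0 0 0 0"}}

```text
time: 52.6
ee_pos: [0.5193, 0.274, 0.1143]
orientation: [0.001, 0.999, -0.052, -0.001]
ft_force: [-0.7, 0.9, 0.3]
opening: 0.0244
```

>>> {"op": "drive_tool", "data": {"motion": "0.416 0.8985 0 0 0 0;0.416 0.8985 0 0 0 0;0.416 0.8985 0 0 0 0"}}

```text
time: 52.9
ee_pos: [0.5581, 0.1614, 0.1143]
orientation: [0.001, 0.999, -0.053, -0.001]
ft_force: [0.1, 1.1, -0.6]
opening: 0.0243
```

>>> {"op": "drive_tool", "data": {"motion": "0.416 0.8985 0 0 0 0;0.416 0.8985 0 0 0 0;0.416 0.8985 0.2 0 0 0;0.416 0.8985 0.5 0 0 0;0.416 0.8985 0.6 0 0 0;0.416 0.8985 0.6 0 0 0;0.416 0.8985 0.6 0 0 0;0.416 0.8985 0.6 0 0 0;0.416 0.8985 0.6 0 0 0;0.416 0.8985 0.6 0 0 0"}}

```text
time: 53.9
ee_pos: [0.5969, 0.053, 0.0448]
orientation: [-0.0, 0.999, -0.051, 0.001]
ft_force: [-0.6, 0.2, -0.1]
opening: 0.0245
```

>>> {"op": "drive_tool", "data": {"motion": "0 0.002 0.1 0 0 0;0 0.002 0.17 0 0 0;0 0.002 0.2 0 0 0;0 0.002 0.208 0 0 0;0 0.002 0.208 0 0 0;0 0.002 0.208 0 0 0"}}

```text
time: 54.5
ee_pos: [0.5965, 0.0525, 0.0187]
orientation: [0.0, 0.999, -0.051, -0.0]
ft_force: [0.0, -0.0, 0.0]
opening: 0.0242
```

Target pose, no contact force yet, a few tenths of a millimetre above the bed. Release and retreat to look.

>>> {"op": "drive_tool", "data": {"motion": "0 0 0.001 0 0 0;0 0 0.001 0 0 0;0 0 0.001 0 0 0;0 0 0.001 0 0 0;0 0 0.001 0 0 0", "gripper": 0.65}}

```text
time: 55.0
ee_pos: [0.5966, 0.0525, 0.0189]
orientation: [-0.0, 0.999, -0.051, 0.0]
ft_force: [-0.5, -0.2, -0.2]
opening: 0.0559
```

>>> {"op": "drive_tool", "data": {"motion": "0 0 -0.2 0 0 0;0 0 -0.5 0 0 0;0 0 -1 0 0 0;0 0 -1 0 0 0;0 0 -1 0 0 0"}}

```text
time: 55.5
ee_pos: [0.5976, 0.0524, 0.1406]
orientation: [-0.0, 0.999, -0.051, 0.002]
ft_force: [0.8, 0.1, -0.9]
opening: 0.0556
```

>>> {"op": "drive_tool", "data": {"motion": "0 0 -0.7 0 0 0;0 0.4 -0.7 0 0 0;0 0.4 -0.7 0 0 0;0 0.4 -0.7 0 0 0;0 0.4 -0.7 0 0 0;0 0.4 -0.7 0 0 0;0 0.4 -0.7 0 0 0"}}

```text
time: 56.2
ee_pos: [0.5913, 0.0055, 0.2217]
orientation: [-0.0, 0.999, -0.051, -0.001]
ft_force: [0.1, 0.0, 0.2]
opening: 0.0555
```

```bash
python3 - <<'E'
from h import *
T=tool();w=get_image('wrist');s=get_image('scene');print(T[0])
H,S,V=hsvof(w['color'])
print('cone',wrect(w,T,(V>170)&(S<40),(262,168,302,208),.030))
for n in ('battery','pump','speaker'):print(n,[(np.round(d['position'],4),d['p']) for d in landmark_of(w,n)])
a=cv2.resize(w['color'][80:290,200:370],(425,525));b=cv2.resize(s['color'][110:270,170:330],(375,375))
o=np.zeros((525,800,3),np.uint8);o[:,:425]=a;o[:375,425:]=b;save(o,'w12.png')
E
```

```text
[0.59129753 0.00551706 0.22172455]
cone (array([ 5.901e+02, -2.000e-01,  2.830e+01,  3.200e+01,  8.420e+01]), 676, array([590.1,  -1.1], dtype=float32))
battery [(array([0.5978, 0.0529, 0.0177]), 0.77), (array([ 0.7339, -0.2753, -0.0011]), 0.75), (array([0.7366, 0.0386, 0.003 ]), 0.57)]
pump [(array([ 0.587 , -0.0622,  0.0109]), 0.84)]
speaker [(array([ 0.5898, -0.0013,  0.0097]), 0.92)]
```

View pics/w12.png

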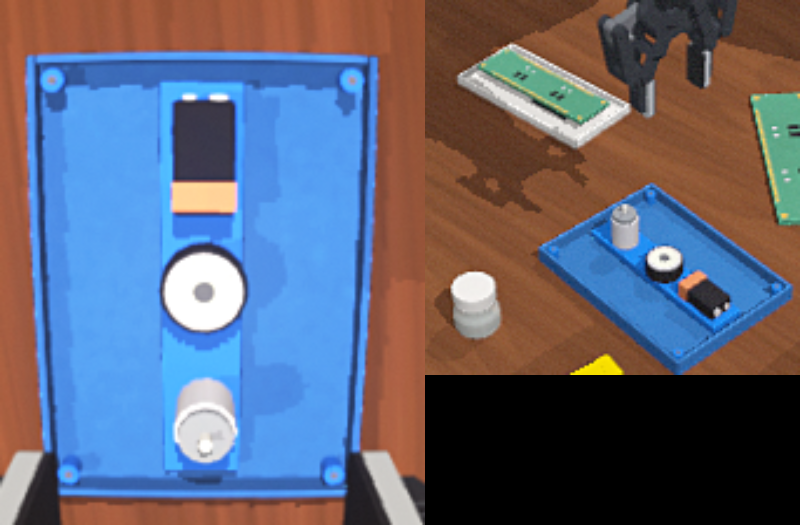

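The crops show battery (205,155), speaker (204,290) and pump (205,425) upright on the bed at their old places, with the board flat on the white shell.

```bash
python3 -c "
from cell import *
print(close_job())"
```

```text
the job is handed in; nothing more can be done
None
```

The job is done and handed in at about 56 s of the 144 s allowed. I moved the battery, speaker and pump to the cork mat, laid the board on the white shell's posts, and put the three parts back on the blue housing's bed.

- **Board:** the wrist camera puts its centre within about 1 mm of the shell's centre and its yaw within about 0.1°. It looks flat in the scene picture.
- **Parts:** I lowered each back to within about 0.5 mm (by gripper readings) of where I picked it up, allowing for a 1.2 mm shift when I re-gripped the pump. The last pictures show all three upright, with the battery lengthwise. The camera positions agree with the starting ones to about 3 mm, which is within the networks' error.
- **Forces:** pressing down gave brief contact of up to about 15 N for the pump and 9 N for the speaker. I eased off both before letting go.
- **Disagreement:** my hand-picked post positions put the shell's centre about 4 mm off from its outline. I went by the outline because the top and wrist cameras agreed on it; I could not check the board against the posts directly.
- **Bystanders:** I did not touch the jar, screwdriver, bit holder, yellow block or larger board.

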